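# Scrape the griddle and hold the scraper over the scrap box

## Robot

A 6-joint arm with a two-finger parallel gripper is mounted at the origin on the work surface. World frame = base frame: x ahead of the robot, y to its left, z up, the work surface at z = 0. Lengths are in mm, angles in rad, forces in N, time in s.
With the tool pointing down it reaches from about 275 to 1000 mm from the base axis. Payload 8.4 kg.
Tool frame: the origin (TCP) lies between the finger pads; the fingertips stand 22 mm ahead of it and the grasp point (between the pads) lies 3 mm ahead of it; z points along the fingers, y is the line along which they close (so a half turn about z gives the same grasp; the last joint's range is limited). The gripper opens to 85 mm and grips with 20 to 120 N. Pads are 22 mm wide; open, the fingers measure 114 mm over their backs; the gripper's body (76 mm by 85 mm) begins 54 mm behind the grasp point. The pads swing forward as they close: fully open they stand 13 mm farther back than shut.
Start: joints at [-1.3, 0.353, 1.633, -0, 1.155, -0.002], TCP at [168.392, -601.891, 253.281] pointing down, gripper open.
Joint ranges: [-2.63, 2.63], [-0.92, 2.1], [0.06, 2.66], [-1.3, 4.44], [0, 2.69], [-3.02, 3.02]. Speed limits (rad/s): [2.22, 2.22, 2.79, 3.14, 3.14, 3.14].

## Interface

Orientations are given as [roll, pitch, yaw] about the fixed x, y, z axes, in that order (R = Rz(yaw) Ry(pitch) Rx(roll)).
In Python, from rig import r, grab_frame gives the robot as it stands.
- The arm moves only by the shell command python3 -m inch 'ROWS' [FORCE]. ROWS is JSON, a list of rows, each a list of 7 numbers: the turn, a rotation vector about the tool's x, y, z as a fraction of full scale, then the shift along the tool's x, y, z as a fraction of full scale, then the closure, from 0 (fully open) to 1 (shut). In form: [[rx, ry, rz, dx, dy, dz, fingers], ...]. A call has 1 to 8 rows; each row shifts and turns the commanded pose from where the row before left it, along the tool's axes as they then stand; what a row does not reach is not made up. Full scale, the value 1, is 2.5 cm for a shift and pi rad for a turn. A row lasts 1/12 s, in which the tool goes at most 41.7 mm and 7.16 degrees, less where a joint would pass 70% of its speed; a pose out of reach is approached as far as the arm can. A call with a number of a shift or a turn outside -1 to 1 is refused whole. A call with a gripper value outside its range is refused whole. The fingers move at their own pace and stop on an object; FORCE is the grip in N (left out, the last holds). Time passes only in rows, so rows that do not move let the fingers close. It gives the time, the measured TCP pose, the force, the opening and the grip force at its end, in the units of the state.
- r.sense(): the state, without advancing time (a new reading comes with each control period).
- grab_frame(name): name is "side" or "top" or "wrist"; returns a dict with "pixels" (480x640x3 uint8, red, green, blue), "z_map" (480x640 float32, mm along the optical axis (not along the pixel's ray), 0 where there is no reading), "vertical_fov" (degrees; the focal length in pixels is half the picture's height over the tangent of half this angle, whatever the lens; pixels are square), "cx", "cy" (the principal point, pixels), "dist" ([k1, k2, p1, p2, k3] as OpenCV has them; the pictures are not rectified), "cam_to_world" (4x4, takes a point from camera to world coordinates). Camera axes: x right, y down, z forward; pixel columns grow to the right and rows downward; lengths in mm; the calibration is good to about 2 mm. A picture is of the moment at which its call begins.
- r.sign_off(): hands the job in; it is judged then, once.
The state is a dict: "clock": time; "qpos": joint angles; "qvel": joint speeds; "joint_efforts": joint torques, N m; "eef_pos": TCP position; "tcp_rot": TCP orientation; "contact_force": force on the tool from outside, world axes, zero at the start; "wrist_torque": the same for the moment, N m; "opening": opening from 0.0 (shut) to 1.0 (fully open); "grasp_force": force on a finger pad.
Only numpy, scipy, OpenCV 4.12 (cv2) and the standard library are available. Lean on these libraries where they do the work, as an engineer would, in place of code of your own. Each camera call takes 0.05 s, during which the arm holds its last target. There are 200 camera calls.

## Task

Take the scraper block by its red grip and with it push the three charcoal chips off the griddle plate over its open front edge, so that all of them drop into the catch tray. Then carry the scraper over the skewer rack and hold it upright and still over the open green box, centred and lengthwise with the mouth, its underside about 2 cm above the rim, so that I can brush it off into the box; finish while still holding it there. Do not touch the chips with the gripper, do not touch the rack or the box with the gripper or the scraper, and leave the skewers, dish, bottle and cup where they are.

Things in the scene. Friction and masses are not known exactly. Their poses are not given: they have to be found in the camera images.
- grill: Clamped portable grill stand, fixed. Origin on the table under its griddle plate's centre; axes parallel to the world's (+x away from the robot). Flat level plate, top 90 mm up, bare from x -75 (open front edge, facing the robot) to +75 mm, y +-63 mm. Rims 8 mm wide, 12 mm high at the back (+x) and both sides. A clamp bar 46 mm high runs from its +y side to the table end.
- tray (a point): Centre of the floor of the catch tray fixed to the grill directly below the plate's open front edge, 22 mm above the table. The tray spans 75 mm in x (from the front edge towards the robot) and 142 mm in y outside; walls 4 mm thick, their tops 75 mm above the table.
- scraper: The loose grill scraper block, standing upright on the table: a grey block 40 (x) by 110 (y) by 28 (z) mm with a red upright grip on top, 22 (x) by 70 (y) mm, from 28 to 78 mm height. Origin at the centre of its underside, z up; the grip is pinched from above across its 22 mm (its x). Mass about 0.18 to 0.35 kg.
- box: The green polypropylene box, fixed, its lid off (it lies flat on the table beyond the box, 14 mm high): outside 90 (x) by 160 (y) by 70 (z) mm, walls 5 mm, open at the top. Origin at the centre of its underside; its y is the long direction.
- mouth (a point): Centre of the green box's mouth, level with the rim, 70 mm above the table; axes as the box's (y along the long sides).
- rack: Stainless skewer rack, fixed: base 170 (x) by 104 (y) mm, two slotted end combs whose tops are 82 mm above the table. Origin at the centre of its underside. With the skewers it reaches from x -110 to +125 mm. It stands between grill and box.
- dish: Small white porcelain sauce dish, loose, 80 mm across, 22 mm high, origin at the centre of its underside.
- bottle: Amber glass bottle, loose, 60 mm diameter, 180 mm tall, origin at the centre of its underside.
- cup: Steel cup, loose, 72 mm across, 85 mm tall, origin at the centre of its underside.
- chip0: Loose black charcoal chip on the griddle plate, 20 by 16 by 13 mm, origin at the centre of its underside, 10 g.
- chip1: Loose black charcoal chip on the griddle plate, 20 by 16 by 13 mm, origin at the centre of its underside, 10 g.
- chip2: Loose black charcoal chip on the griddle plate, 20 by 16 by 13 mm, origin at the centre of its underside, 10 g.
- skewer0: Loose flat metal skewer lying in a slot of the rack along the rack's x, 235 mm long, 5 mm wide, with a wooden grip 12 mm thick at its +x end; top about 76 mm above the table; origin on its underside above the rack's x = 0.
- skewer1: Loose flat metal skewer lying in a slot of the rack along the rack's x, 235 mm long, 5 mm wide, with a wooden grip 12 mm thick at its +x end; top about 76 mm above the table; origin on its underside above the rack's x = 0.
- skewer2: Loose flat metal skewer lying in a slot of the rack along the rack's x, 235 mm long, 5 mm wide, with a wooden grip 12 mm thick at its +x end; top about 76 mm above the table; origin on its underside above the rack's x = 0.
- skewer3: Loose flat metal skewer lying in a slot of the rack along the rack's x, 235 mm long, 5 mm wide, with a wooden grip 12 mm thick at its +x end; top about 76 mm above the table; origin on its underside above the rack's x = 0.

How it is judged (in metres and radians):
On the way, in this order (a step that is already met when the one before it is completed fails the run):
1. the scraper has been picked up by the gripper (contact force between the fingers and scraper above 1 N and height (world z) of scraper above 0.03 m), for 0.2 s.
2. all three chips lie in the catch tray while the gripper still holds the scraper (x of chip0 in the frame of grill between -0.15 and -0.075 m and y of chip0 in the frame of grill between -0.071 and 0.071 m and z of each of chip0, chip1, chip2 in the frame of grill below 0.065 m and x of chip1 in the frame of grill between -0.15 and -0.075 m and y of chip1 in the frame of grill between -0.071 and 0.071 m and x of chip2 in the frame of grill between -0.15 and -0.075 m and y of chip2 in the frame of grill between -0.071 and 0.071 m and contact force between the fingers and scraper above 1 N), for 0.2 s.
3. the scraper passes over the skewer rack, its underside higher than the skewers (y of scraper in the frame of rack between -0.052 and 0.052 m and x of scraper in the frame of rack between -0.15 and 0.18 m and height (world z) of scraper above 0.08 m).
At the end, for the whole second after the job is handed in: The gripper holds the scraper still and upright (8 deg) over the green box: centred within 18 mm across and 20 mm along the mouth, underside 6 to 38 mm above the rim, lengthwise within 0.17 rad, not touching the box; all three chips lie in the catch tray (all of step 2 and x of scraper in the frame of mouth between -0.018 and 0.018 m and y of scraper in the frame of mouth between -0.02 and 0.02 m and z of scraper in the frame of mouth between 0.006 and 0.038 m and angle between the y axis of scraper and the y axis of mouth, either way round below 0.17 rad and angle between scraper's own z axis and vertical below 0.14 rad and linear speed of scraper below 0.02 m/s and contact force between scraper and box below 0.1 N); the arm keeps its last pose, push and grip.
It fails at once if the gripper or arm touches a chip (contact force between any of the fingers, the arm and chip0 above 0.3 N or contact force between any of the fingers, the arm and chip1 above 0.3 N or contact force between any of the fingers, the arm and chip2 above 0.3 N).
It fails at once if the rack or the box is touched by arm, gripper or scraper (contact force between any of the fingers, the arm, scraper and rack above 0.5 N or contact force between any of the fingers, the arm, scraper and box above 0.5 N).
It fails at once if a skewer, the dish, the bottle or the cup is moved by more than 15 mm (distance of any of skewer0, skewer1, skewer2, skewer3, dish, bottle, cup from where it was at the start of the episode above 0.015 m).
It also fails if it takes over 51 s, if anything falls off the work surface, if the arm or the gripper's body presses on something with over 40 N, if the wrist force passes 120 N, or if a joint passes its speed limit or range.

## Working session

There is one attempt and no reset: what is moved stays moved. The work goes in short steps, Python scripts to look and compute and a shell command to move; the robot and the scene stay as the last step left them, time stands still between calls to the robot, and variables do not carry over. Pictures are saved under pics/ and viewed, at most 10 in all, crops included, and the job is handed in when it is done.

```bash
mkdir -p pics; ls; cat > h.py <<'E'
import numpy as np,cv2
from rig import r,grab_frame
def K(f):
    F=240/np.tan(np.radians(f["vertical_fov"])/2)
    return np.array([[F,0,f["cx"]],[0,F,f["cy"]],[0,0,1.]])
def cloud(f):
    v,u=np.mgrid[0:480,0:640]
    p=cv2.undistortPoints(np.stack([u,v],-1).reshape(-1,1,2).astype(np.float64),K(f),np.array(f["dist"],float)).reshape(480,640,2)
    z=f["z_map"]; P=np.dstack([p[...,0]*z,p[...,1]*z,z])
    T=np.array(f["cam_to_world"]); W=P@T[:3,:3].T+T[:3,3]
    W[z==0]=np.nan
    return W
def save(f,n): cv2.imwrite("pics/"+n,f["pixels"][...,::-1])
E
python3 - <<'E'
from h import *
for n in("top","side"):
    f=grab_frame(n); save(f,n+"0.png"); np.savez(n+"0.npz",W=cloud(f),p=f["pixels"]); print(n,f["vertical_fov"],f["dist"],np.round(f["cam_to_world"],2).tolist())
print(r.sense())
E
```

```text
pics
top 56.53733528071095 [0.03272086 0.         0.         0.         0.        ] [[-0.02, -0.99, 0.1, 480.23], [-1.0, 0.02, 0.02, 8.62], [-0.02, -0.1, -0.99, 1111.19], [0.0, 0.0, 0.0, 1.0]]
side 51.984425900721014 [-0.09144272  0.          0.          0.          0.        ] [[-1.0, -0.06, 0.07, 523.48], [-0.09, 0.49, -0.86, 770.09], [0.02, -0.87, -0.5, 523.74], [0.0, 0.0, 0.0, 1.0]]
{'clock': 0.1, 'qpos': array([-1.30038374e+00,  3.53600134e-01,  1.63404686e+00,  5.15936287e-06,
        1.15515928e+00, -2.40730515e-03]), 'qvel': array([ 0.00044168, -0.00053466, -0.00295109,  0.00040725,  0.00017576,
       -0.0006789 ]), 'joint_efforts': array([-3.79295852e-04, -6.06355762e+01, -3.42819536e+01, -1.26829499e-05,
        3.93957045e-03,  3.96107407e-05]), 'eef_pos': array([ 168.30049965, -601.51852129,  252.62897083]), 'tcp_rot': array([-3.14037904e+00, -7.63911686e-06,  2.72817803e-01]), 'contact_force': array([-0.03171077,  0.08211216, -0.18419868]), 'wrist_torque': array([ 0.03309497, -0.00966865, -0.05588189]), 'grasp_force': 0.0, 'opening': 1.004356699746131}
```

View pics/top0.png

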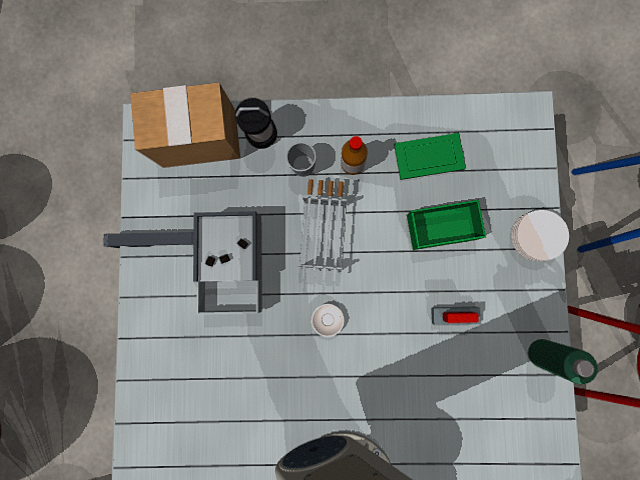

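View pics/side0.png

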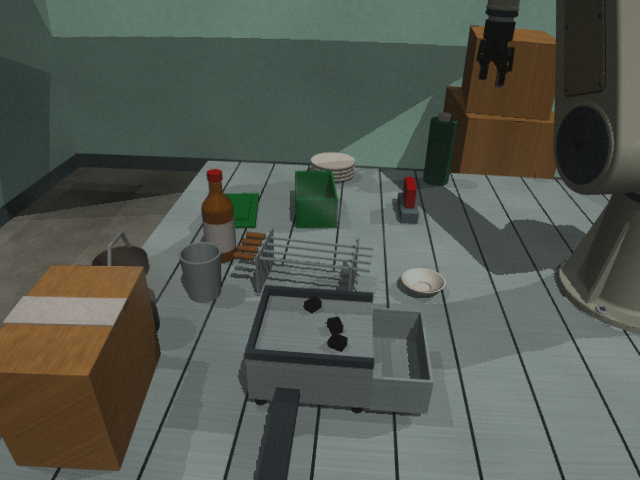

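The top view shows the grill at left (195–262, 212–312) with chips at (210,261), (225,258) and (243,243). The rack is at (325,225), the box at (447,225), the scraper at (457,316) with its red grip, and the dish at (328,320). The side view agrees. Next I measure positions from depth.

```bash
python3 - <<'E'
from h import *
d=np.load("top0.npz");W=d["W"];p=d["p"].astype(int);R,G,B=p[...,0],p[...,1],p[...,2]
def rect(n,m):
    q=W[m]; q=q[~np.isnan(q[:,0])]
    c,s,a=cv2.minAreaRect(q[:,:2].astype(np.float32))
    print(n,len(q),np.round(c),np.round(s),round(a,1),"med z",np.round(np.median(q[:,2]),1), "mean",np.round(q.mean(0),1))
v,u=np.mgrid[0:480,0:640]
box=lambda a,b,c,e:(u>=a)&(u<=b)&(v>=c)&(v<=e)
Z=W[...,2]
rect("grip",box(425,490,300,330)&(R>150)&(G<90)&(Z>65))
rect("block",box(425,490,300,330)&(Z>18)&(Z<40))
rect("boxrim",box(400,492,195,252)&(Z>62)&(Z<80))
rect("grillrim",box(185,262,205,285)&(Z>96)&(Z<112))
rect("plate",box(190,262,205,290)&(Z>84)&(Z<95))
rect("traywall",box(190,270,283,318)&(Z>68)&(Z<80))
rect("traywallfloor",box(205,255,288,305)&(Z>10)&(Z<40))
rect("combs",box(295,360,190,280)&(Z>77)&(Z<90))
rect("skewgrip",box(300,350,175,197)&(Z>60))
rect("dish",box(305,352,298,340)&(Z>12)&(Z<40))
rect("bottle",box(335,375,130,176)&(Z>60))
rect("cup",box(280,322,138,180)&(Z>70)&(Z<95))
m=(box(198,254,218,283)&(R+G+B<130)).astype(np.uint8)
n,l,s,c=cv2.connectedComponentsWithStats(m)
for i in range(1,n):
    if s[i,4]>15: rect("chip",(l==i)&(Z>80))
E
```

```text
grip 251 [ 390. -278.] [66. 18.] 89.6 med z 77.8 mean [ 390.5 -277.1   77.7]
block 441 [ 391. -278.] [111.  40.] 89.4 med z 27.9 mean [ 394.1 -269.2   27.9]
boxrim 521 [ 607. -258.] [ 90. 160.] 8.0 med z 69.2 mean [ 608.3 -260.2   68.8]
grillrim 1004 [562. 259.] [158. 145.] 0.2 med z 101.5 mean [573.7 258.3 101.4]
plate 3379 [558. 255.] [150. 138.] 0.1 med z 89.7 mean [558.8 260.   89.7]
traywall 253 [443. 260.] [143.  69.] 89.0 med z 74.4 mean [428.2 265.   74.2]
traywallfloor 916 [445. 265.] [124.  41.] 89.0 med z 21.7 mean [444.7 264.1  21.7]
combs 124 [600.  36.] [102. 181.] 84.3 med z 81.6 mean [599.8  36.3  81.4]
skewgrip 345 [696.  32.] [94. 46.] 88.9 med z 73.9 mean [695.1  28.9  73.9]
dish 471 [385.  28.] [75. 76.] 88.9 med z 17.9 mean [384.4  28.3  17.8]
bottle 677 [770. -41.] [59. 54.] 81.0 med z 123.5 mean [762.4 -40.4 128.5]
cup 252 [757.  80.] [101.  70.] 12.6 med z 83.0 mean [772.3  82.5  81.2]
chip 61 [567. 218.] [19. 15.] 53.0 med z 102.6 mean [566.7 217.2 101.1]
chip 61 [534. 259.] [15. 18.] 22.5 med z 101.7 mean [533.5 258.6 100.8]
chip 62 [529. 292.] [14. 19.] 64.2 med z 101.7 mean [528.3 291.2 101.1]
```

```bash
python3 - <<'E'
from h import *
d=np.load("top0.npz");W=d["W"].reshape(-1,3);q=W[(W[:,1]<-330)&(W[:,0]>100)&(W[:,2]>20)]
for lo,hi in((-420,-330),(-520,-420),(-620,-520),(-800,-620)):
    s=q[(q[:,1]>=lo)&(q[:,1]<hi)]
    if len(s): print(lo,len(s),s.min(0).round(),s.max(0).round())
E
python3 -m inch '[[0,0,-0.039,0,0,0,0],[0,0,-0.039,0,0,0,0],[0,0,-0.039,0,0,0,0],[0,0,-0.039,0,0,0,0],[0,0,-0.039,0,0,0,0],[0,0,-0.039,0,0,0,0],[0,0,-0.039,0,0,0,0],[0,0,-0.039,0,0,0,0]]'
python3 -m inch '[[0,0,-0.039,0,0,0,0],[0,0,-0.039,0,0,0,0],[0,0,-0.023,0,0,0,0],[0,0,0,0,0,0,0]]'
```

```text
-420 235 [ 371. -341.   20.] [ 649. -330.   75.]
-520 3894 [ 267. -520.   20.] [ 638. -422.  190.]
-620 275 [ 532. -543.   38.] [ 622. -520.   50.]
clock: 0.77
eef_pos: [168.3, -601.6, 252.9]
tcp_rot: [-3.141, -0.001, 1.259]
contact_force: [0.0, 0.0, 0.1]
opening: 0.995
grasp_force: 0.0
clock: 1.1
eef_pos: [168.3, -601.6, 252.9]
tcp_rot: [-3.141, -0.001, 1.574]
contact_force: [-0.5, 0.0, 0.5]
opening: 0.997
grasp_force: 0.0
```

```bash
python3 -m inch '[[0,0,0,1,0,0,0],[0,0,0,1,0,0,0],[0,0,0,1,0,0,0],[0,0,0,1,0,0,0],[0,0,0,1,0,0,0],[0,0,0,1,0,0,0],[0,0,0,1,0,0,0],[0,0,0,1,0,0,0]]'
python3 -m inch '[[0,0,0,1,1,0,0],[0,0,0,1,1,0,0],[0,0,0,1,1,0,0],[0,0,0,1,1,0,0],[0,0,0,1,1,0,0],[0,0,0,0,1,0,0],[0,0,0,0,1,0,0],[0,0,0,0,1,0,0]]'
python3 -m inch '[[0,0,0,0,0.9,0,0],[0,0,0,0,0,1,0],[0,0,0,0,0,1,0],[0,0,0,0,0,0,0]]'
python3 - <<'E'
from h import *
f=grab_frame("wrist");W=cloud(f);p=f["pixels"].astype(int);save(f,"w1.png")
print(r.sense()["eef_pos"])
m=(p[...,0]>120)&(p[...,1]<80)&(W[...,2]>68)&(W[...,2]<90)
q=W[m];c,s,a=cv2.minAreaRect(q[:,:2].astype(np.float32));print(c,s,a,np.median(q[:,2]))
E
```

```text
clock: 1.77
eef_pos: [168.3, -400.5, 253.1]
tcp_rot: [-3.141, -0.0, 1.567]
contact_force: [0.3, 0.5, 0.1]
opening: 1.0
grasp_force: 0.0
clock: 2.43
eef_pos: [369.8, -276.2, 253.4]
tcp_rot: [3.141, 0.0, 1.568]
contact_force: [-0.1, -0.3, -0.3]
opening: 0.999
grasp_force: 0.0
clock: 2.77
eef_pos: [389.2, -275.3, 199.5]
tcp_rot: [-3.136, -0.004, 1.568]
contact_force: [-1.3, 1.1, -0.8]
opening: 1.0
grasp_force: 0.0
[ 389.66336022 -275.84650975  201.41980007]
(391.498046875, -259.36669921875) (18.099220275878906, 30.404878616333008) 0.6935365200042725 76.46716508037053
```

View pics/w1.png

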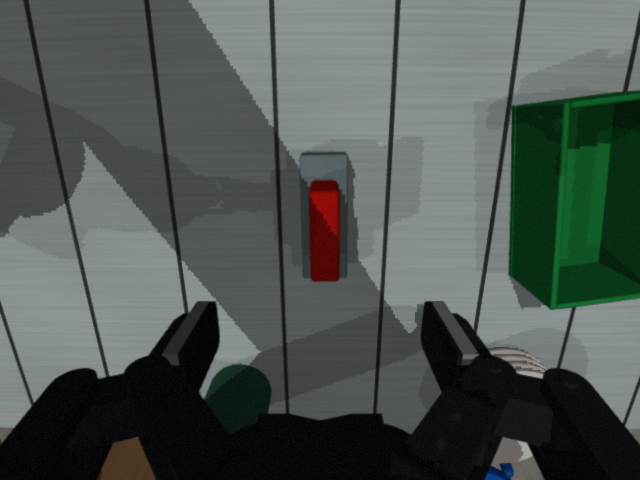

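The wrist view shows the red grip at (324,230) centred between the fingers (pads near x=205 and 435), and nothing in the way. I descend and grip.

```bash
python3 -m inch '[[0,0,0,-0.08,0.06,1,0],[0,0,0,0,0,1,0],[0,0,0,0,0,1,0],[0,0,0,0,0,1,0],[0,0,0,0,0,1,0],[0,0,0,0,0,0.6,0],[0,0,0,0,0,0,0],[0,0,0,0,0,0,0]]' 60
python3 -m inch '[[0,0,0,0,0,0,1],[0,0,0,0,0,0,1],[0,0,0,0,0,0,1],[0,0,0,0,0,0,1],[0,0,0,0,0,0,1],[0,0,0,0,0,0,1],[0,0,0,0,0,0,1],[0,0,0,0,0,0,1]]' 60
```

```text
clock: 3.48
eef_pos: [392.7, -279.4, 64.0]
tcp_rot: [-3.141, -0.0, 1.569]
contact_force: [-0.4, 1.1, 0.5]
opening: 1.0
grasp_force: 0.0
clock: 4.15
eef_pos: [392.8, -279.2, 63.8]
tcp_rot: [3.141, 0.0, 1.57]
contact_force: [-1.8, 0.1, 7.2]
opening: 0.253
grasp_force: 63.9
```

```bash
python3 -m inch '[[0,0,0,0,0,-0.5,1],[0,0,0,0,0,-1,1],[0,0,0,0,0,-1,1],[0,0,0,0,0,-1,1],[0,0,0,0,0,-1,1],[0,0,0,0,0,-1,1],[0,0,0,0,0,-0.5,1],[0,0,0,0,0,0,1]]'
python3 -m inch '[[0,0,0,0.5,0.2,0,1],[0,0,0,1,0.4,0,1],[0,0,0,1,0.4,0,1],[0,0,0,1,0.4,0,1],[0,0,0,1,0.4,0,1],[0,0,0,1,0.4,0,1],[0,0,0,1,0.4,0,1],[0,0,0,1,0.4,0,1]]'
python3 -m inch '[[0,0,0,1,0.4,0,1],[0,0,0,1,0.4,0,1],[0,0,0,1,0.4,0,1],[0,0,0,1,0.4,0,1],[0,0,0,1,0.4,0,1],[0,0,0,1,0.4,0,1],[0,0,0,1,0.4,0,1],[0,0,0,1,0.4,0,1]]'
python3 -m inch '[[0,0,0,1,0.4,0,1],[0,0,0,1,0.4,0,1],[0,0,0,1,0.4,0,1],[0,0,0,1,0.4,0,1],[0,0,0,1,0.4,0,1],[0,0,0,0.5,0.2,0,1],[0,0,0,0,0,0,1],[0,0,0,0,0,0,1]]'
python3 - <<'E'
from h import *
f=grab_frame("side");save(f,"s2.png");W=cloud(f);np.savez("s2.npz",W=W,p=f["pixels"])
f=grab_frame("top");save(f,"t2.png");W=cloud(f);np.savez("t2.npz",W=W,p=f["pixels"]);f=grab_frame("wrist");W=cloud(f);save(f,"w2.png");np.savez("w2.npz",W=W,p=f["pixels"]);print(r.sense()["eef_pos"])
E
```

```text
clock: 4.82
eef_pos: [393.8, -279.9, 216.0]
tcp_rot: [3.138, 0.003, 1.57]
contact_force: [0.5, -0.8, -1.7]
opening: 0.244
grasp_force: 62.8
clock: 5.48
eef_pos: [467.1, -90.1, 211.9]
tcp_rot: [-3.14, -0.0, 1.57]
contact_force: [0.1, -0.6, -2.2]
opening: 0.249
grasp_force: 62.6
clock: 6.15
eef_pos: [547.2, 109.6, 211.6]
tcp_rot: [-3.139, 0.0, 1.57]
contact_force: [1.2, -0.4, -2.0]
opening: 0.25
grasp_force: 62.6
clock: 6.82
eef_pos: [602.0, 245.7, 211.7]
tcp_rot: [-3.139, 0.001, 1.571]
contact_force: [0.0, -0.0, -2.9]
opening: 0.247
grasp_force: 62.8
[602.18441342 244.58452185 212.72918322]
```

View pics/w2.png

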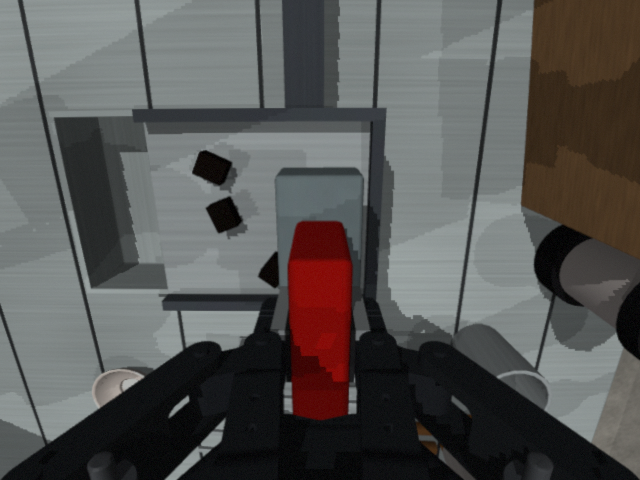

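View pics/s2.png

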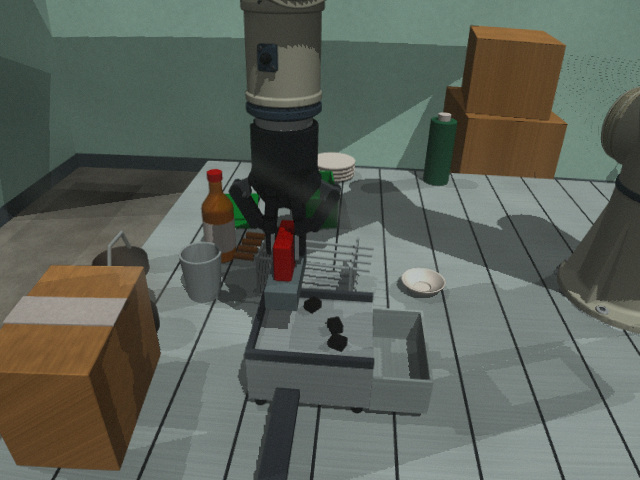

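The wrist view shows the block end (275–362, 168–300), the plate with chips at (211,167), (224,214) and (271,268), and the rims around it. The side view shows the scraper upright over the far side of the plate. I measure them relative to each other.

```bash
python3 - <<'E'
from h import *
v,u=np.mgrid[0:480,0:640]
box=lambda a,b,c,e:(u>=a)&(u<=b)&(v>=c)&(v<=e)
def ext(n,W,m):
    q=W[m];q=q[~np.isnan(q[:,0])]
    if len(q): print(n,len(q),"lo",np.percentile(q,1,0).round(1),"hi",np.percentile(q,99,0).round(1),"z",np.median(q[:,2]).round(1))
d=np.load("w2.npz");W=d["W"];Z=W[...,2];p=d["p"].astype(int)
b=box(270,370,165,290)&(Z>160)&(Z<195)&(p[...,0]<2*p[...,1]); ext("blocktop",W,b)
q=W[b];print(cv2.minAreaRect(q[:,:2].astype(np.float32)))
ext("sideside rim +y",W,box(140,380,105,125)&(Z>97)&(Z<108))
ext("rim -y",W,box(165,250,290,312)&(Z>97)&(Z<108))
ext("back rim",W,box(365,390,130,280)&(Z>97)&(Z<108))
ext("plate",W,box(145,270,125,292)&(Z>84)&(Z<95))
ext("chips",W,box(180,285,145,290)&(p.sum(-1)<110)&(Z>94))
d=np.load("s2.npz");W=d["W"];Z=W[...,2];p=d["p"].astype(int);R=p[...,0]
ext("grip side",W,box(265,300,215,285)&(R>120)&(p[...,1]<70))
ext("block side",W,box(262,300,265,310)&(Z>125)&(Z<195)&(W[...,0]<650))
d=np.load("t2.npz");W=d["W"];Z=W[...,2]
ext("block top cam",W,box(190,275,190,300)&(Z>160)&(Z<192))
E
```

```text
blocktop 6108 lo [582.4 248.4 162.2] hi [621.6 300.6 179.3] z 174.9
((601.9638671875, 272.6704406738281), (40.17958450317383, 56.307010650634766), 0.08098636567592621)
sideside rim +y 3366 lo [491.4 321.5  98.9] hi [638.8 330.  102.1] z 100.5
rim -y 1019 lo [487.8 188.3  97.1] hi [550.5 196.9 101.9] z 100.5
back rim 1918 lo [634.9 214.   97.7] hi [643.  316.1 102.2] z 100.6
plate 17441 lo [486.3 198.3  87.1] hi [567.4 319.1  90.6] z 88.6
chips 1977 lo [522.1 210.9  94.7] hi [572.2 302.4 103.1] z 101.4
grip side 151 lo [592.5 239.2 224.6] hi [609.9 283.  228.5] z 227.3
block side 1420 lo [580.8 247.8 150.9] hi [620.3 303.8 193.9] z 176.7
block top cam 318 lo [579.8 191.5 162.4] hi [619.5 242.3 185.7] z 175.5
```

```bash
python3 -m inch '[[0,0,0,0.27,0.14,0,1],[0,0,0,0.27,0.14,0,1],[0,0,0,0,0,0,1],[0,0,0,0,0,0,1],[0,0,0,0,0,0.5,1],[0,0,0,0,0,0.5,1],[0,0,0,0,0,0,1],[0,0,0,0,0,0,1]]'
python3 - <<'E'
from h import *
s=r.sense();print(s["eef_pos"],s["contact_force"])
f=grab_frame("wrist");W=cloud(f);save(f,"w3.png");print(r.sense()["eef_pos"])
E
```

```text
clock: 7.63
eef_pos: [608.8, 258.8, 186.4]
tcp_rot: [-3.139, 0.001, 1.57]
contact_force: [0.2, -0.1, -2.1]
opening: 0.248
grasp_force: 62.7
[608.78887662 258.82774385 186.43318573] [ 0.21259902 -0.13984946 -2.14046091]
[609.37655253 259.08394708 187.35893718]
```

View pics/w3.png

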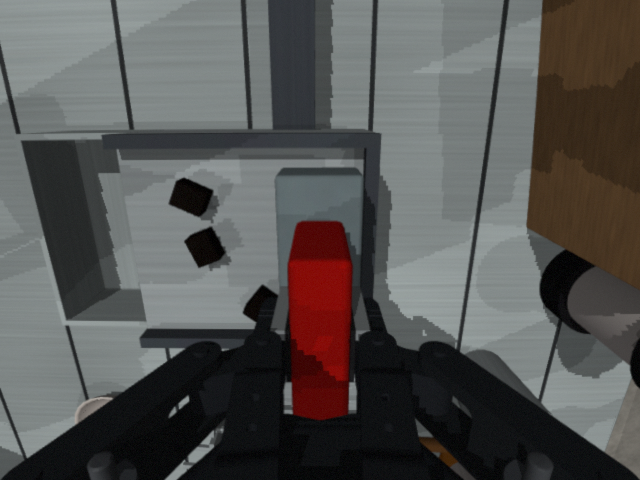

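The block (275–362 px) now sits just inside the back rim, behind the nearest chip at (262,303). I lower it to just above the plate.

```bash
python3 -m inch '[[0,0,0,0,0,0.4,1],[0,0,0,0,0,0.4,1],[0,0,0,0,0,0.3,1],[0,0,0,0,0,0.1,1],[0,0,0,0,0,0,1],[0,0,0,0,0,0,1]]'
python3 - <<'E'
from h import *
v,u=np.mgrid[0:480,0:640]
f=grab_frame("wrist");W=cloud(f);save(f,"w4.png");p=f["pixels"].astype(int);Z=W[...,2]
b=(u>280)&(u<358)&(v>172)&(v<215)&(Z>100)&(Z<140);print("blocktop z",np.median(Z[b]))
b=(u>130)&(u<260)&(v>120)&(v<380)&(p.sum(-1)>200)&(Z>80)&(Z<96);print("plate z",np.median(Z[b]),r.sense()["contact_force"])
E
```

```text
clock: 8.18
eef_pos: [609.8, 259.3, 158.1]
tcp_rot: [-3.141, 0.0, 1.57]
contact_force: [-0.0, -1.5, -2.1]
opening: 0.246
grasp_force: 62.7
blocktop z 120.63732777923954
plate z 88.57598975899509 [-0.46727381  0.48078839 -1.35290954]
```

```bash
python3 -m inch '[[0,0,0,0,0,0.1,1],[0,0,0,0,-0.2,0,1],[0,0,0,0,-0.25,0,1],[0,0,0,0,-0.25,0,1],[0,0,0,0,-0.25,0,1],[0,0,0,0,-0.25,0,1],[0,0,0,0,-0.25,0,1],[0,0,0,0,-0.25,0,1]]'
python3 -m inch '[[0,0,0,0,-0.25,0,1],[0,0,0,0,-0.25,0,1],[0,0,0,0,-0.25,0,1],[0,0,0,0,-0.25,0,1],[0,0,0,0,-0.25,0,1],[0,0,0,0,-0.25,0,1],[0,0,0,0,-0.25,0,1],[0,0,0,0,-0.25,0,1]]'
python3 -m inch '[[0,0,0,0,-0.25,0,1],[0,0,0,0,-0.25,0,1],[0,0,0,0,-0.25,0,1],[0,0,0,0,-0.25,0,1],[0,0,0,0,-0.25,0,1],[0,0,0,0,0,0,1],[0,0,0,0,0,0,1],[0,0,0,0,0,0,1]]'
python3 - <<'E'
from h import *
f=grab_frame("side");save(f,"s5.png")
E
```

```text
clock: 8.9
eef_pos: [566.6, 259.4, 155.9]
tcp_rot: [3.141, -0.0, 1.57]
contact_force: [0.1, 0.4, -2.2]
opening: 0.252
grasp_force: 62.7
clock: 9.57
eef_pos: [516.7, 259.4, 155.8]
tcp_rot: [3.142, -0.0, 1.57]
contact_force: [0.2, -0.2, -2.4]
opening: 0.248
grasp_force: 62.7
clock: 10.23
eef_pos: [486.4, 259.6, 155.9]
tcp_rot: [3.141, -0.0, 1.57]
contact_force: [-0.3, 0.8, -2.0]
opening: 0.246
grasp_force: 62.7
```

View pics/s5.png

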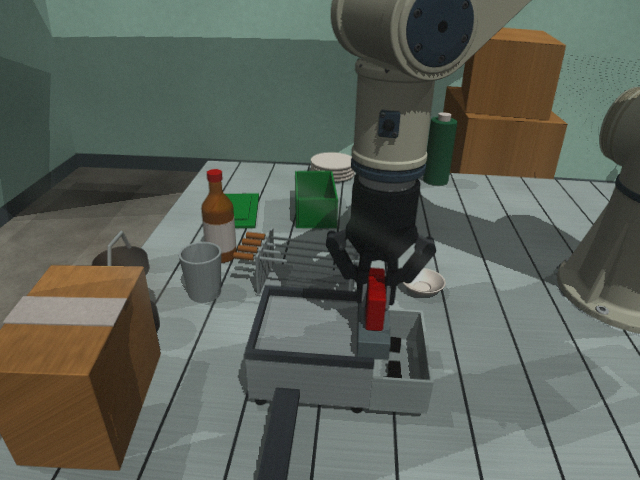

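The plate is clear. Two chips show in the tray at (395,345) and (394,370), and the third is probably hidden. I lift and check.

```bash
python3 -m inch '[[0,0,0,0,0,-0.5,1],[0,0,0,0,0,-1,1],[0,0,0,0,0,-1,1],[0,0,0,0,0.5,-0.5,1],[0,0,0,0,1,0,1],[0,0,0,0,1,0,1],[0,0,0,0,0.5,0,1],[0,0,0,0,0,0,1]]'
cat > chips.py <<'E'
from h import *
for n in("wrist","side","top"):
    f=grab_frame(n);save(f,n+"6.png");W=cloud(f);p=f["pixels"].astype(int);Z=W[...,2]
    m=((p.max(-1)<50)&(W[...,0]>400)&(W[...,0]<645)&(W[...,1]>185)&(W[...,1]<335)&(Z>15)&(Z<110)).astype(np.uint8)
    k,l,s,c=cv2.connectedComponentsWithStats(m)
    for i in range(1,k):
        if s[i,4]>12: print(n,s[i,4],c[i].round(),np.median(W[l==i],0).round(),W[l==i].min(0).round(),W[l==i].max(0).round())
E
python3 chips.py
```

```text
clock: 10.95
eef_pos: [563.9, 259.3, 230.9]
tcp_rot: [3.14, -0.001, 1.569]
contact_force: [-0.2, 0.7, -1.7]
opening: 0.249
grasp_force: 62.8
wrist 3050 [147. 199.] [414. 273.  50.] [413. 198.  19.] [416. 324.  73.]
wrist 992 [406. 248.] [635. 235.  97.] [609. 188.  87.] [636. 322. 102.]
wrist 469 [196. 177.] [454. 289.  33.] [443. 280.  21.] [463. 296.  36.]
wrist 476 [198. 202.] [453. 265.  33.] [443. 251.  19.] [460. 274.  36.]
wrist 423 [200. 253.] [449. 216.  33.] [439. 200.  21.] [457. 225.  35.]
wrist 22 [164. 264.] [414. 206.  36.] [413. 198.  29.] [414. 211.  42.]
wrist 79 [162. 279.] [415. 193.  40.] [414. 191.  22.] [419. 197.  71.]
wrist 229 [242. 303.] [502. 196.  96.] [486. 195.  91.] [518. 197. 101.]
side 366 [275. 302.] [622. 198.  99.] [596. 189.  90.] [636. 322. 106.]
side 238 [351. 297.] [515. 197.  98.] [486. 195.  92.] [544. 201. 104.]
side 163 [394. 344.] [447. 221.  35.] [439. 198.  22.] [456. 228.  38.]
side 254 [423. 361.] [413. 266.  51.] [412. 226.  22.] [414. 320.  75.]
side 784 [315. 361.] [554. 331.  98.] [485. 325.  91.] [631. 334. 105.]
side 210 [394. 369.] [450. 272.  36.] [442. 251.  22.] [460. 288.  39.]
side 17 [292. 389.] [583. 333.  47.] [575. 332.  46.] [592. 334.  48.]
top 126 [255. 240.] [581. 189.  99.] [485. 186.  76.] [638. 194. 105.]
top 24 [226. 215.] [633. 257.  99.] [633. 231.  95.] [634. 282. 104.]
top 30 [221. 294.] [451. 281.  34.] [442. 280.  21.] [459. 288.  41.]
top 57 [230. 295.] [449. 261.  35.] [441. 254.  21.] [456. 273.  38.]
top 54 [250. 296.] [445. 212.  34.] [438. 204.  23.] [453. 223.  41.]
```

All three chips lie in the tray (x≈450, y≈212–289, tops ≈35 mm). Next I carry the scraper over the rack to the box.

```bash
python3 -m inch '[[0,0,0,-0.5,0,0,1],[0,0,0,-1,0.1,0,1],[0,0,0,-1,0.1,0,1],[0,0,0,-1,0.1,0,1],[0,0,0,-1,0.1,0,1],[0,0,0,-1,0.1,0,1],[0,0,0,-1,0.1,0,1],[0,0,0,-1,0.1,0,1]]'
python3 -m inch '[[0,0,0,-1,0.1,0,1],[0,0,0,-1,0.1,0,1],[0,0,0,-1,0.1,0,1],[0,0,0,-1,0.1,0,1],[0,0,0,-1,0.1,0,1],[0,0,0,-1,0.1,0,1],[0,0,0,-1,0.1,0,1],[0,0,0,-1,0.1,0,1]]'
python3 -m inch '[[0,0,0,-1,0.1,0,1],[0,0,0,-1,0.1,0,1],[0,0,0,-1,0.1,0,1],[0,0,0,-1,0,0,1],[0,0,0,-1,0,0,1],[0,0,-0.022,0,0,0,1],[0,0,-0.022,0,0,0,1],[0,0,0,0,0,0,1]]'
python3 - <<'E'
from h import *
s=r.sense();print(s["eef_pos"],s["tcp_rot"])
for n in("wrist","top"):
    f=grab_frame(n);save(f,n+"7.png");W=cloud(f);p=f["pixels"].astype(int);Z=W[...,2]
    inb=(W[...,0]>540)&(W[...,0]<680)&(W[...,1]>-360)&(W[...,1]<-160)
    g=inb&(Z>63)&(Z<76)&(p[...,1]>1.5*p[...,0]);q=W[g]
    print(n,len(q),cv2.minAreaRect(q[:,:2].astype(np.float32)),np.median(q[:,2]))
    b=inb&(Z>175)&(Z<215)&(p[...,0]<1.5*p[...,1])&(p[...,1]>60);q=W[b]
    if len(q):print(" block",len(q),cv2.minAreaRect(q[:,:2].astype(np.float32)),np.median(q[:,2]))
E
```

```text
clock: 11.77
eef_pos: [577.4, 70.4, 230.9]
tcp_rot: [-3.141, 0.0, 1.571]
contact_force: [0.5, 0.0, -1.9]
opening: 0.25
grasp_force: 62.7
clock: 12.43
eef_pos: [597.2, -129.4, 230.9]
tcp_rot: [-3.141, -0.0, 1.571]
contact_force: [0.3, 0.4, -1.9]
opening: 0.249
grasp_force: 62.7
clock: 13.1
eef_pos: [604.6, -253.5, 230.7]
tcp_rot: [-3.141, -0.0, 1.711]
contact_force: [-0.4, 0.4, -1.6]
opening: 0.247
grasp_force: 62.7
[ 604.63995741 -253.51114452  230.67402001] [-3.14087034e+00 -3.73037722e-04  1.71090727e+00]
wrist 2932 ((607.7761840820312, -252.43521118164062), (90.38115692138672, 148.5836944580078), 7.860653877258301) 68.19361811850888
 block 5485 ((599.6436767578125, -225.30899047851562), (44.18303680419922, 56.094940185546875), 11.074844360351562) 193.3697516937935
top 312 ((604.1807861328125, -236.51937866210938), (90.21942138671875, 117.66732025146484), 8.00852108001709) 69.33734849132156
 block 319 ((599.1915283203125, -225.4606170654297), (40.003299713134766, 56.41410446166992), 8.333146095275879) 194.6487720634252
```

View pics/wrist7.png

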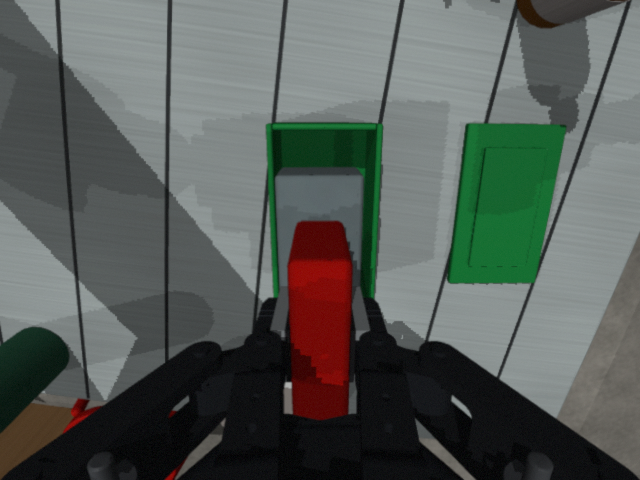

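The wrist view shows the block (275–362, 168–300) inside the mouth outline (268–382, 123–300) and parallel to it. Two small shifts centre it, then I lower it 75 mm.

```bash
python3 -m inch '[[0,0,0,-0.26,0.16,0,1],[0,0,0,0,0,0.5,1],[0,0,0,0,0,1,1],[0,0,0,0,0,1,1],[0,0,0,0,0,0.5,1],[0,0,0,0,0,0,1],[0,0,0,0,0,0,1],[0,0,0,0,0,0,1]]'
python3 - <<'E'
from h import *
for n in("wrist","side","top"):
    f=grab_frame(n);save(f,n+"8.png");W=cloud(f);p=f["pixels"].astype(int);Z=W[...,2]
    inb=(W[...,0]>540)&(W[...,0]<680)&(W[...,1]>-360)&(W[...,1]<-160)
    for k,b in(("rim",inb&(Z>63)&(Z<76)&(p[...,1]>1.5*p[...,0])),("block",inb&(Z>112)&(Z<125)&(p[...,0]<1.5*p[...,1])&(p[...,1]<1.5*p[...,0])&(p[...,1]>60)),("chips",(p.max(-1)<50)&(Z>28)&(Z<40)&(W[...,0]>430)&(W[...,0]<470)&(W[...,1]>195)&(W[...,1]<325))):
        q=W[b]
        if len(q)>20:print(n,k,len(q),cv2.minAreaRect(q[:,:2].astype(np.float32)),np.median(q[:,2]))
s=r.sense();print(s["eef_pos"],s["tcp_rot"],np.abs(s["qvel"]).max())
E
```

```text
clock: 13.87
eef_pos: [611.5, -259.3, 156.8]
tcp_rot: [3.14, 0.001, 1.708]
contact_force: [0.1, -0.7, -1.0]
opening: 0.251
grasp_force: 62.7
wrist rim 5051 ((607.2122192382812, -248.36386108398438), (90.28150939941406, 141.5042724609375), 8.027239799499512) 68.18287777245405
wrist block 5589 ((607.66455078125, -231.72305297851562), (39.99158477783203, 56.62520980834961), 8.212784767150879) 119.37735513393096
side rim 387 ((607.3372802734375, -254.81988525390625), (89.85372924804688, 163.5035400390625), 7.735724925994873) 70.04109651532679
side block 157 ((608.458984375, -245.741455078125), (38.72476577758789, 94.27655792236328), 7.545119285583496) 121.76267538578088
side chips 348 ((448.18359375, 246.97869873046875), (82.44182586669922, 19.014434814453125), 85.59883117675781) 36.06648121837455
top rim 285 ((603.5428466796875, -231.3422088623047), (90.30463409423828, 107.12307739257812), 8.094491004943848) 69.33839808488369
top block 253 ((606.1322631835938, -231.3428955078125), (39.498085021972656, 54.71419143676758), 8.420208930969238) 121.31997377249775
top chips 160 ((448.4380187988281, 249.71694946289062), (90.9705810546875, 17.144451141357422), 87.12186431884766) 34.34312044113199
[ 611.49938292 -259.36238066  157.28774737] [3.13954072e+00 1.23347499e-03 1.70843892e+00] 0.006597962866697272
```

View pics/side8.png

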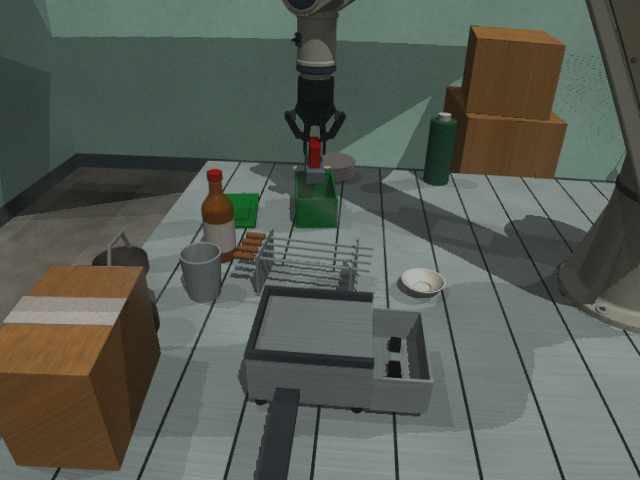

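The side view shows the scraper upright above the green box (316,165), the plate clear and the chips still in the tray. It is about 3 mm off centre, about 22 mm above the rim, and less than 1° off lengthwise. I let it settle and hand in.

```bash
python3 -m inch '[[0,0,0,0,0,0,1],[0,0,0,0,0,0,1],[0,0,0,0,0,0,1],[0,0,0,0,0,0,1]]'
python3 -c "from rig import r;print(r.sign_off())"
```

```text
clock: 14.35
eef_pos: [610.7, -259.1, 156.1]
tcp_rot: [3.141, 0.0, 1.708]
contact_force: [-0.1, 0.3, -1.6]
opening: 0.252
grasp_force: 62.7
the job is handed in; nothing more can be done
None
```

I handed the job in at about 14 s (limit 51 s): all three chips are in the catch tray, and the gripper is holding the scraper upright and still over the green box, about 3 mm off centre and 22 mm above the rim; the hand-in returned no verdict.

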